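Refit the wheels of a kitchen knife sharpener

ROBOT

A 6-joint arm with a two-finger parallel gripper is mounted at the origin on a cart in front of the work surface, level with it; the furniture and walls round the work are solid. World frame = base frame: x ahead of the robot, y to its left, z up, the work surface at z = 0. Lengths are in m, angles in degrees, forces in N, time in s.
With the tool pointing down it reaches from about 0.35 to 0.725 m from the base axis. Payload 4.3 kg.
Tool frame: the origin (TCP) lies between the finger pads; the fingertips stand bot.tip_extent ahead of it and the grasp point (between the pads) lies 8 mm behind it (bot.tip_extent is the distance from the TCP to the fingertips, in m); z points along the fingers, y is the line along which they close (so a half turn about z gives the same grasp; the last joint's range is limited). The gripper opens to 85 mm and grips with 20 to 120 N. Pads are 22 mm wide; open, the fingers measure 114 mm over their backs; the gripper's body (76 mm by 85 mm) begins 54 mm behind the grasp point. The pads swing forward as they close: fully open they stand 13 mm farther back than shut.
Start: joints at [63.295, 21.618, 4.641, 73.018, 0, 83.68], TCP at [0.2, 0.539, 0.242] pointing down, gripper open.
Joint ranges: [-156.06, 156.06], [-48.1, 94.91], [-58.44, 69.94], [-101.28, 121.22], [-78.64, 73.56], [-180, 180]. Speed limits (degrees/s): [147.25, 147.25, 180, 180, 180, 180].

INTERFACE

Orientations are given as a 3x3 rotation matrix whose columns are the frame's x, y, z axes.
In Python, from workcell import bot, snapshot, get_calibration, ticket, spotter gives the robot as it stands.
- The arm moves only by the tool servo_tool, never from a script. Its argument "moves" is one flat list of numbers, 7 for each row, row after row: the opening in per cent of the stroke, from 0 (shut) to 100 (fully open), then the shift along the tool's x, y, z in mm, then the turn, a rotation vector about the tool's x, y, z in degrees. In form: [gripper, x, y, z, rx, ry, rz, gripper, x, y, z, rx, ry, rz, ...]. A call has 1 to 12 rows; each row is the pose to reach, as a shift and turn from the pose commanded when the call began, along the tool's axes at that moment; what a row does not reach only later rows make up. A row lasts 1/8 s, in which the tool goes at most 62.5 mm and 10.7 degrees, less where a joint would pass 70% of its speed; a pose out of reach is approached as far as the arm can. A call with a gripper value outside its range is refused whole. The fingers move at their own pace and stop on an object; "grip_force" is the grip in N (left out, the last holds). Time passes only in rows, so rows that repeat a pose let the fingers close. It gives the time, the measured TCP pose, the force, the opening and the grip force at its end, in the units of the state.
- bot.state(): the state, without advancing time (a new reading comes with each control period).
- snapshot(name): name is "scene" or "side" or "wrist"; returns the picture (384x512x3 uint8, blue, green, red); there is no depth.
- get_calibration(name): a dict with "camera_matrix" (3x3 intrinsics, pixels), "R" (3x3) and "t" (3): a world point X has camera coordinates R X + t. Camera axes: x right, y down, z forward; pixel columns grow to the right and rows downward; lengths in m; the calibration is good to about 2 mm. The wrist camera is an equidistant fisheye: a pixel r from the principal point sees the ray r / f radians off the axis. A picture is of the moment at which its call begins: read the wrist's pose just before it. get_calibration takes no time and is no camera call; for the wrist camera it gives the pose at the moment of the call.
- ticket.job_done(): hands the job in; it is judged then, once.
Trained networks look in the newest picture that a camera, given by its name, has taken for a name from the list of things; names that differ only in an ending like _2 or _b are one class to them, and where a whole thing is asked for, a point or a joint stands for the part that bears it (a point fixed in the world has none). Each returns a list of dicts, best first, with "p" (0 to 1); they miss things now and then, are a little off and sometimes report something else, mostly with a low value. They report only what shows in the picture. A call takes as long as a camera call. They do not tell look-alikes from the thing itself.
- spotter.recognise(camera, target): "extent" ([left, top, width, height] in pixels, round what is visible of it).
- spotter.regions_of(camera, target): "pixels" (384x512 bool, what is visible of it) and "extent" ([left, top, width, height] in pixels, round what is visible of it).
The state is a dict: "clock": time; "qpos": joint angles; "qd": joint speeds; "joint_torque": joint torques, N m; "tcp_pos": TCP position; "ee_rot": TCP orientation; "force": force on the tool from outside, world axes, zero at the start; "wrist_torque": the same for the moment, N m; "gripper_width": finger opening in m; "grasp_force": force on a finger pad.
Only numpy, scipy, OpenCV 4.12 (cv2) and the standard library are available. Lean on these libraries where they do the work, as an engineer would, in place of code of your own. Each camera call takes 0.05 s, during which the arm holds its last target. There are 200 camera calls.

TASK

Put the knife sharpener's wheels back on its spindle: first slide the dark grey wheel up against the brass stop ring, then the orange wheel up against the dark one, and then push the blue end cap over the spindle end and firmly against the orange wheel (a push of about 12 to 15 N for a moment), so that no gaps are left in the stack. The wheels chip easily, so never force anything against the machine or the stack with more than 20 N. Leave everything in place on the spindle and do not disturb the spice jar, the cup or the timer.

Things in the scene. Friction and masses are not known exactly. Their poses are not given: they have to be found in the camera images.
- sharpener: Knife sharpener, fixed: grey housing 120 x 90 x 116 mm. Origin: centre of its underside. A level steel spindle, 14 mm thick, sticks out along its own +x, axis 95 mm above the origin, tip at x = 156 mm, last 7 mm tapered. By the housing a brass stop ring, 26 mm in diameter, is clamped on it; its outer face lies anywhere from x = 80 to 98 mm: not measured, it must be felt (or seen).
- spindle_tip (a point): Centre of the spindle's free end, on its axis; axes as the sharpener's, +x points out of the housing along the spindle. Under the spindle, 5 to 18 mm from the tip, a springy brass leaf protrudes up to 4 mm: what slides over it feels some 1 to 5 N of drag, and it keeps the cap from slipping off.
- dark_wheel: Dark grey grinding wheel, 52 mm diameter, 20 mm thick, 17 mm bore (1.5 mm play all round the spindle), about 0.14 kg. Origin: its centre; own x is the bore axis. Both faces alike. At the start it stands on its rim in a bay of the rack, bore level, and is gripped across its diameter from above.
- orange_wheel: Orange fine grinding wheel, otherwise the same as the dark one: 52 mm diameter, 20 mm thick, 17 mm bore. Origin: its centre; own x is the bore axis.
- cap: Blue end cap, 52 mm diameter, 44 mm long, about 0.10 kg. Origin: its centre; own x is its axis. Its 17 mm bore is 39 mm deep and opens at its -x end; the +x end is closed and slightly chamfered. Seated, its -x face touches the orange wheel and the spindle end lies 18 to 36 mm inside it.
- rack: Low wooden rack, fixed, 200 x 46 mm, 30 mm high at its fins. Origin: centre of its underside; own x along its length. Carries the three parts on their rims in bays 63 mm apart along x (which is in which bay changes), centres 44 mm above the worktop, bores along the rack's x, the cap's open end to -x. The parts overhang its long sides by 3 mm.
- spice_jar: Spice jar with green lid, 46 mm diameter, 106 mm high; bystander. Origin: centre of its underside.
- espresso_cup: Small white cup with a handle, 59 x 85 x 51 mm; bystander. Origin: centre of its underside.
- timer: White and black wind-up kitchen timer, 62 mm diameter, 54 mm high; bystander. Origin: centre of its underside.
Mind the look-alikes: they are no part of the job. What is shaped like the cap but brown is not meant.

How it is judged (in metres and radians):
On the way, in this order (a step that is already met when the one before it is completed fails the run):
1. the dark wheel is on the spindle, pushed far enough to lie within 3 mm of the stop ring's outermost position (y of dark_wheel in the frame of sharpener between -0.004 and 0.004 m and z of dark_wheel in the frame of sharpener between 0.089 and 0.099 m and angle between the x axis of dark_wheel and the x axis of sharpener, either way round below 0.12 rad and x of dark_wheel in the frame of sharpener between 0.08 and 0.111 m), for 0.2 s.
2. the orange wheel is on the spindle, against the dark wheel (gap under 2.5 mm) (all of step 1 and y of orange_wheel in the frame of sharpener between -0.004 and 0.004 m and z of orange_wheel in the frame of sharpener between 0.089 and 0.099 m and angle between the x axis of orange_wheel and the x axis of sharpener, either way round below 0.12 rad and x of orange_wheel in the frame of sharpener between 0.08 and 0.1335 m and distance between dark_wheel and orange_wheel below 0.0225 m), for 0.2 s.
3. the cap is on the spindle and pressed against the stack with at least 7 N, felt through both wheels (y of cap in the frame of sharpener between -0.004 and 0.004 m and z of cap in the frame of sharpener between 0.089 and 0.099 m and angle between the x axis of cap and the x axis of sharpener, either way round below 0.12 rad and x of cap in the frame of sharpener between 0.08 and 0.1675 m and contact force between cap and orange_wheel above 7 N and contact force between orange_wheel and dark_wheel above 7 N), for 0.2 s.
At the end, for the whole second after the job is handed in: Dark wheel, orange wheel and cap sit in this order outward on the spindle, coaxial (4 mm sideways, 6 mm in height, 0.12 rad), centres at most 111, 133.5 and 167.5 mm from the sharpener's origin along it, gaps in the stack under 2.5 mm, all released and at rest (all of step 2 and y of cap in the frame of sharpener between -0.004 and 0.004 m and z of cap in the frame of sharpener between 0.089 and 0.099 m and angle between the x axis of cap and the x axis of sharpener, either way round below 0.12 rad and x of cap in the frame of sharpener between 0.08 and 0.1675 m and distance between orange_wheel and cap below 0.0345 m and linear speed of each of dark_wheel, orange_wheel, cap below 0.01 m/s); the robot touches nothing.
It fails at once if a wheel or the cap is pressed against the sharpener (spindle, stop ring) with more than 20 N (contact force between any of dark_wheel, orange_wheel, cap and sharpener above 20 N).
It fails at once if the wheels, or the cap and the orange wheel, are pressed together with more than 20 N (contact force between orange_wheel and dark_wheel above 20 N or contact force between cap and orange_wheel above 20 N).
It fails at once if the spice jar, the cup or the timer is moved by more than 20 mm (distance of any of spice_jar, espresso_cup, timer from where it was at the start of the episode above 0.02 m).
It also fails if it takes over 72 s, if anything falls off the work surface, if the arm or the gripper's body presses on something with over 40 N, if the wrist force passes 120 N, or if a joint passes its speed limit or range.

## Working session

There is one attempt and no reset: what is moved stays moved. The work goes in short steps, Python scripts to look and compute and a tool call to move; the robot and the scene stay as the last step left them, time stands still between calls to the robot, and variables do not carry over. Pictures are saved under pics/ and viewed, at most 10 in all, crops included, and the job is handed in when it is done.

Besides the shell and the picture viewer there is one more tool, called after "Emit:" by a JSON object that holds its "api" and its "payload", one argument or row to a line. servo_tool: Moves the arm, as the interface text tells. Its arguments: {"type":"object","properties":{"moves":{"type":"array","items":{"type":"number"}},"grip_force":{"type":"number"}},"required":["moves"]}

```bash
mkdir -p pics
cat > h.py <<'E'
import numpy as np, cv2
from workcell import bot, snapshot, get_calibration, ticket, spotter
def ray(cam,uv,c=None):
    c=c or get_calibration(cam);K=np.array(c["camera_matrix"]);R=np.array(c["R"]);t=np.array(c["t"])
    x=(uv[0]-K[0,2])/K[0,0];y=(uv[1]-K[1,2])/K[1,1]
    if cam=="wrist":
        r=np.hypot(x,y);d=np.array([np.sin(r)*x/max(r,1e-9),np.sin(r)*y/max(r,1e-9),np.cos(r)])
    else: d=np.array([x,y,1]);d/=np.linalg.norm(d)
    return -R.T@t,R.T@d
def atz(cam,uv,z,c=None):
    o,d=ray(cam,uv,c);return o+d*(z-o[2])/d[2]
def proj(cam,X,c=None):
    c=c or get_calibration(cam);K=np.array(c["camera_matrix"]);p=np.array(c["R"])@np.array(X)+np.array(c["t"])
    if cam=="wrist":
        r=np.hypot(p[0],p[1]);th=np.arctan2(r,p[2]);x,y=p[:2]/max(r,1e-9)*th
    else: x,y=p[:2]/p[2]
    return np.array([K[0,0]*x+K[0,2],K[1,1]*y+K[1,2]])
def tri(obs):
    A=np.zeros((3,3));b=np.zeros(3);rs=[ray(c,u) for c,u in obs]
    for o,d in rs: P=np.eye(3)-np.outer(d,d);A+=P;b+=P@o
    X=np.linalg.solve(A,b);return X,[np.linalg.norm((np.eye(3)-np.outer(d,d))@(X-o)) for o,d in rs]
E
python3 - <<'E'
from h import *
print(bot.tip_extent, bot.state()["force"])
ims={c:snapshot(c) for c in("scene","side","wrist")}
for c,i in ims.items(): cv2.imwrite(f"pics/{c}0.png",i)
for c in ims:
    k=get_calibration(c);R=np.array(k["R"]);print(c,"pos",(-R.T@np.array(k["t"])).round(3),"fwd",R[2].round(2),np.array(k["camera_matrix"]).round(0).tolist())
    for n in("sharpener","rack","dark_wheel","orange_wheel","cap","spindle_tip","spice_jar","espresso_cup","timer"):
        print(c,n,[(np.round(d["extent"]).tolist(),round(d["p"],2)) for d in spotter.recognise(c,n)[:3]])
a=np.hstack([ims["scene"],ims["side"]]);cv2.imwrite("pics/ab.png",np.vstack([ims["scene"],ims["side"]])[:, :])
E
```

```text
0.011 [ 0.52230962 -0.15741199 -0.21565325]
scene pos [-0.193 -1.01   0.878] fwd [ 0.5   0.65 -0.57] [[491.0, 0.0, 256.0], [0.0, 491.0, 192.0], [0.0, 0.0, 1.0]]
scene sharpener [([244.0, 197.0, 66.0, 78.0], 0.82)]
scene rack [([176.0, 168.0, 45.0, 27.0], 0.88)]
scene dark_wheel [([200.0, 198.0, 22.0, 28.0], 0.74), ([173.0, 153.0, 22.0, 15.0], 0.62)]
scene orange_wheel [([206.0, 167.0, 12.0, 18.0], 0.78)]
scene cap [([189.0, 161.0, 20.0, 16.0], 0.66), ([176.0, 141.0, 16.0, 13.0], 0.55)]
scene spindle_tip [([246.0, 199.0, 64.0, 77.0], 0.81)]
scene spice_jar [([250.0, 152.0, 15.0, 38.0], 0.76)]
scene espresso_cup [([202.0, 201.0, 20.0, 24.0], 0.78)]
scene timer [([346.0, 280.0, 28.0, 28.0], 0.97)]
side pos [ 0.288 -1.383  0.578] fwd [ 0.15  0.92 -0.36] [[376.0, 0.0, 251.0], [0.0, 376.0, 197.0], [0.0, 0.0, 1.0]]
side sharpener [([226.0, 197.0, 33.0, 53.0], 0.89)]
side rack [([225.0, 186.0, 20.0, 16.0], 0.69)]
side dark_wheel [([226.0, 198.0, 34.0, 51.0], 0.16)]
side orange_wheel []
side cap [([236.0, 168.0, 7.0, 14.0], 0.51), ([230.0, 178.0, 12.0, 12.0], 0.46)]
side spindle_tip [([228.0, 198.0, 32.0, 48.0], 0.89)]
side spice_jar [([267.0, 179.0, 14.0, 26.0], 0.66)]
side espresso_cup [([212.0, 199.0, 19.0, 18.0], 0.64)]
side timer [([262.0, 259.0, 18.0, 20.0], 0.54)]
wrist pos [0.12  0.568 0.374] fwd [ 0.31 -0.12 -0.94] [[297.0, 0.0, 255.0], [0.0, 297.0, 196.0], [0.0, 0.0, 1.0]]
wrist sharpener [([0.0, 342.0, 32.0, 42.0], 0.71)]
wrist rack [([0.0, 342.0, 33.0, 42.0], 0.7), ([109.0, 348.0, 24.0, 13.0], 0.46)]
wrist dark_wheel [([134.0, 366.0, 11.0, 11.0], 0.58)]
wrist orange_wheel [([102.0, 370.0, 10.0, 14.0], 0.68), ([0.0, 341.0, 32.0, 43.0], 0.53), ([104.0, 359.0, 35.0, 25.0], 0.24)]
wrist cap [([104.0, 357.0, 34.0, 27.0], 0.96)]
wrist spindle_tip [([0.0, 339.0, 32.0, 44.0], 0.86), ([103.0, 372.0, 10.0, 9.0], 0.35)]
wrist spice_jar []
wrist espresso_cup [([25.0, 330.0, 24.0, 25.0], 0.86)]
wrist timer []
```

View pics/scene0.png

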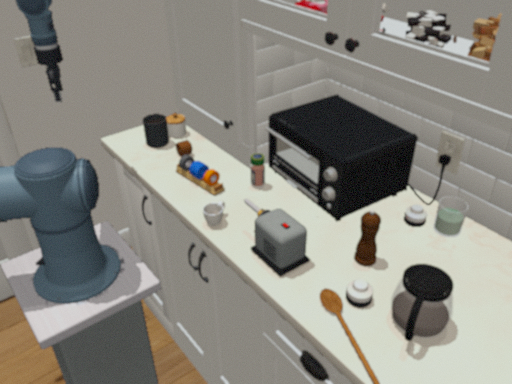

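View pics/side0.png

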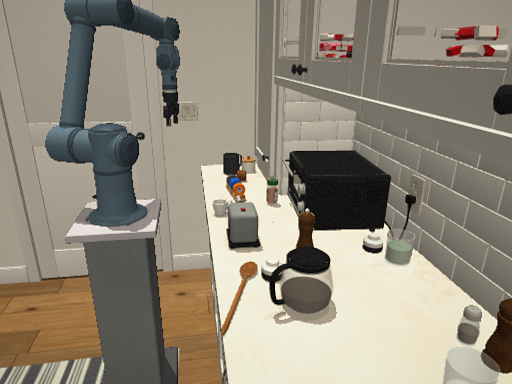

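The scene view shows the sharpener at about (280,240) with its spindle running up-left to (250,203). The rack is at about (199,178), with the dark wheel (185,160), the blue cap (199,171) and the orange wheel (211,178). The brown look-alike is at (184,148).

Run:
```python
from h import *
for n,uv,z in(("shp housing base",(280,262),0),("shp top",(281,222),.116),("tip",(248,202),.095),("spindle root",(262,214),.095),("dark",(185,162),.044),("cap",(199,172),.044),("orange",(211,178),.044),("brown",(184,149),.04),("cup",(213,215),.02),("jar",(258,171),.05),("timer",(360,293),.027),("darkpot",(156,130),.05)):
    print(n,atz("scene",uv,z).round(3))
im=cv2.imread("pics/scene0.png")[130:285,140:320]
cv2.imwrite("pics/crop.png",cv2.resize(im,(720,620)[:2],interpolation=cv2.INTER_CUBIC)[:600])
s=bot.state();print(np.round(s["ee_rot"],3).tolist())
```

```text
shp housing base [ 0.428 -0.293 -0.   ]
shp top [ 0.442 -0.278  0.116]
tip [ 0.445 -0.135  0.095]
spindle root [ 0.442 -0.201  0.095]
dark [0.46  0.23  0.044]
cap [0.463 0.149 0.044]
orange [0.473 0.096 0.044]
brown [0.505 0.312 0.04 ]
cup [ 0.389 -0.039  0.02 ]
jar [0.607 0.029 0.05 ]
timer [ 0.488 -0.512  0.027]
darkpot [0.488 0.481 0.05 ]
[[-0.937, 0.348, 0.0], [0.348, 0.937, 0.0], [-0.0, 0.0, -1.0]]
```

View pics/crop.png

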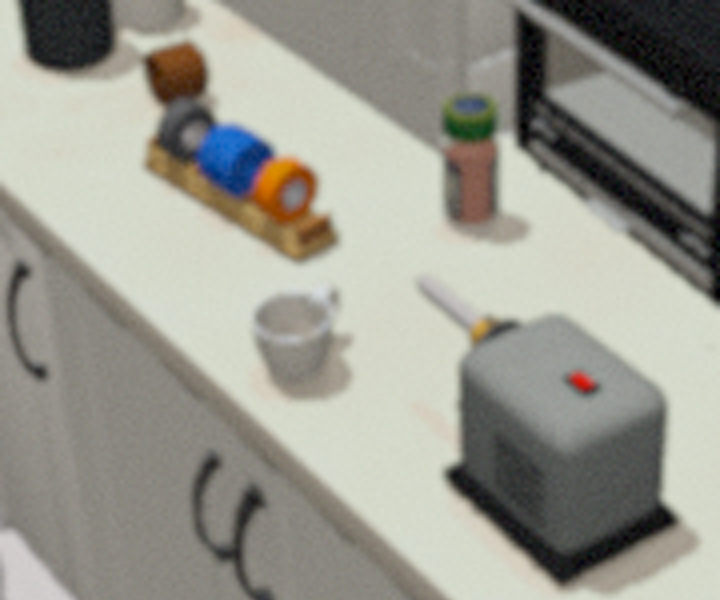

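Emit:
{"api": "servo_tool", "payload": {
  "moves": [100,-186,-128,-19,0,0,35,100,-372,-255,-38,0,0,70,100,-372,-255,-38,0,0,70,100,-372,-255,-38,0,0,70,100,-372,-255,-38,0,0,70,100,-372,-255,-38,0,0,70,100,-372,-255,-38,0,0,70,100,-372,-255,-38,0,0,70,100,-372,-255,-38,0,0,70,100,-372,-255,-38,0,0,70,100,-372,-255,-38,0,0,70],
  "grip_force": 40
}}

```text
clock: 2.88
tcp_pos: [0.4592, 0.1717, 0.2802]
ee_rot: [[0.004, 1.0, -0.0], [1.0, -0.004, 0.0], [0.0, -0.0, -1.0]]
force: [0.1, 0.7, -0.2]
gripper_width: 0.0853
grasp_force: 0.0
```

Run:
```python
from h import *
s=bot.state();print(s["clock"],s["tcp_pos"],np.round(s["ee_rot"],3).tolist(),s["qpos"],s["gripper_width"])
im=snapshot("wrist");cv2.imwrite("pics/w1.png",im);cv2.imwrite("pics/w1b.png",cv2.resize(im,(800,600),interpolation=cv2.INTER_CUBIC))
for n,z in(("rack",.03),("dark_wheel",.044),("orange_wheel",.044),("cap",.044),("spindle_tip",.095),("spice_jar",.106),("espresso_cup",.051)):
    for d in spotter.recognise("wrist",n)[:3]:
        e=d["extent"];print(n,np.round(e).tolist(),round(d["p"],2),atz("wrist",(e[0]+e[2]/2,e[1]+e[3]/2),z).round(3))
```

```text
2.875 [0.45923995 0.1717045  0.2802175 ] [[0.004, 1.0, -0.0], [1.0, -0.004, 0.0], [0.0, -0.0, -1.0]] [ 1.30686934e+01  1.12466052e+01 -3.89744037e+00  7.48780323e+01
  2.18662873e-02  1.03300786e+02] 0.08530711193607797
rack [242.0, 92.0, 41.0, 142.0] 0.77 [0.468 0.168 0.03 ]
dark_wheel [237.0, 111.0, 45.0, 18.0] 0.91 [0.465 0.225 0.044]
orange_wheel [252.0, 203.0, 37.0, 26.0] 0.95 [0.479 0.098 0.044]
cap [244.0, 151.0, 44.0, 44.0] 0.92 [0.473 0.158 0.044]
cap [284.0, 10.0, 41.0, 44.0] 0.8 [0.52  0.337 0.044]
spice_jar [333.0, 232.0, 50.0, 49.0] 0.72 [0.587 0.067 0.106]
espresso_cup [191.0, 278.0, 52.0, 39.0] 0.94 [ 0.399 -0.036  0.051]
```

View pics/w1b.png

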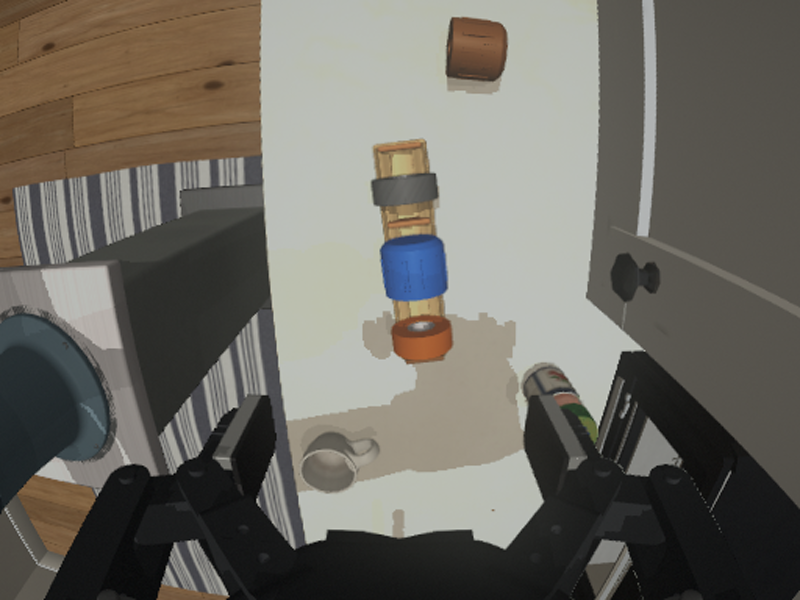

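The wrist view (at 800 px) shows the rack, top to bottom: dark wheel (405,190), blue cap (414,267) and orange wheel (422,338). The cap's rounded, closed end points +y, and the cup is at (335,460). Next I'll look at the spindle from nearby.

Emit:
{"api": "servo_tool", "payload": {
  "moves": [100,-60,-4,10,0,0,0,100,-120,-8,20,0,0,0,100,-180,-12,20,0,0,0,100,-205,-12,20,0,0,0,100,-205,-12,20,0,0,0,100,-205,-12,20,0,0,0,100,-205,-12,20,0,0,0]
}}

```text
clock: 4.15
tcp_pos: [0.4468, -0.0335, 0.2603]
ee_rot: [[0.005, 1.0, -0.0], [1.0, -0.005, 0.0], [0.0, -0.0, -1.0]]
force: [0.3, -0.6, 0.2]
gripper_width: 0.0857
grasp_force: 0.0
```

Run:
```python
from h import *
s=bot.state();print(s["clock"],s["tcp_pos"],s["qd"].max() if hasattr(s["qd"],"max") else s["qd"])
im=snapshot("wrist");c=get_calibration("wrist");cv2.imwrite("pics/w2.png",im);cv2.imwrite("pics/w2b.png",cv2.resize(im,(800,600),interpolation=cv2.INTER_CUBIC))
import pickle;pickle.dump(c,open("w2c.pkl","wb"))
for n,z in(("sharpener",.116),("spindle_tip",.095),("cap",.044),("orange_wheel",.044),("espresso_cup",.051)):
    for d in spotter.recognise("wrist",n)[:3]:
        e=d["extent"];print(n,np.round(e).tolist(),round(d["p"],2),atz("wrist",(e[0]+e[2]/2,e[1]+e[3]/2),z).round(3))
```

```text
4.15 [ 0.44679347 -0.03346391  0.26028116] 0.1500284482203966
sharpener [218.0, 251.0, 71.0, 97.0] 0.85 [ 0.443 -0.175  0.116]
spindle_tip [220.0, 251.0, 68.0, 95.0] 0.85 [ 0.445 -0.19   0.095]
cap [250.0, 1.0, 50.0, 27.0] 0.86 [0.47  0.148 0.044]
orange_wheel [264.0, 42.0, 39.0, 22.0] 0.56 [0.479 0.101 0.044]
espresso_cup [184.0, 155.0, 64.0, 44.0] 0.81 [ 0.4   -0.045  0.051]
espresso_cup [218.0, 253.0, 70.0, 96.0] 0.55 [ 0.443 -0.231  0.051]
```

View pics/w2b.png

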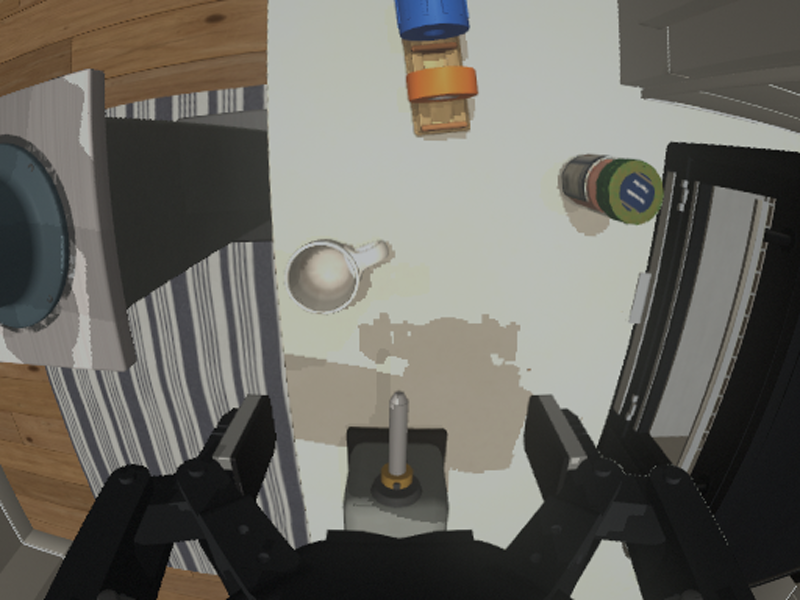

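Run:
```python
from h import *
import pickle
from scipy.optimize import least_squares
c=pickle.load(open("w2c.pkl","rb"));im=cv2.imread("pics/w2.png").astype(float)
g=im.mean(2);pts=[]
for r in range(256,296,2):
    p=g[r-1:r+2,243:268].mean(0);p=cv2.GaussianBlur(p[None],(3,1),0.6)[0];d=np.gradient(p)
    print(r,p.round(0).astype(int).tolist()) if r%8==0 else 0
hsv=cv2.cvtColor(im.astype(np.uint8),cv2.COLOR_BGR2HSV)
br=(hsv[...,1]>120)&(hsv[...,0]<28)&(hsv[...,2]>60);br[:, :235]=0;br[:,275:]=0;br[:280]=0
ys,xs=np.nonzero(br);print("brass",xs.min(),xs.max(),ys.min(),ys.max())
for col in(249,254,258):print(col,im[288:318,col].astype(int).tolist()[::2])
print([im[r,254].astype(int).tolist() for r in range(246,256)])
```

```text
256 [132, 132, 132, 132, 132, 128, 116, 120, 140, 156, 168, 167, 139, 127, 120, 111, 102, 101, 120, 140, 144, 145, 145, 145, 145]
264 [131, 131, 132, 132, 131, 125, 102, 101, 110, 116, 122, 125, 127, 125, 120, 114, 106, 106, 125, 141, 144, 144, 144, 144, 144]
272 [120, 120, 120, 120, 120, 115, 96, 102, 111, 117, 122, 125, 125, 123, 119, 111, 103, 108, 127, 131, 132, 133, 136, 137, 137]
280 [35, 35, 35, 36, 35, 44, 82, 103, 111, 117, 122, 125, 124, 121, 116, 107, 91, 64, 41, 36, 37, 37, 37, 37, 37]
288 [56, 56, 56, 56, 56, 63, 87, 104, 112, 118, 123, 124, 124, 120, 114, 104, 87, 63, 57, 57, 57, 57, 57, 57, 57]
brass 244 263 297 312
249 [[85, 90, 92], [87, 91, 94], [88, 92, 95], [87, 92, 95], [87, 93, 95], [89, 94, 97], [88, 93, 97], [72, 84, 92], [36, 64, 81], [46, 85, 108], [53, 100, 128], [54, 102, 129], [44, 64, 76], [39, 42, 41], [39, 40, 40]]
254 [[119, 125, 129], [120, 125, 129], [120, 126, 129], [121, 126, 130], [120, 125, 130], [120, 125, 129], [120, 125, 129], [120, 125, 129], [81, 97, 107], [39, 69, 87], [50, 87, 109], [57, 60, 60], [58, 60, 60], [38, 40, 41], [38, 39, 41]]
258 [[101, 105, 109], [100, 105, 108], [99, 104, 106], [98, 103, 106], [97, 102, 105], [96, 101, 104], [95, 100, 102], [89, 95, 99], [37, 64, 82], [44, 79, 101], [55, 104, 131], [53, 101, 128], [45, 66, 79], [38, 41, 41], [38, 40, 41]]
[[131, 148, 155], [131, 147, 155], [130, 147, 154], [122, 138, 145], [96, 106, 112], [71, 76, 78], [85, 90, 93], [106, 112, 115], [117, 122, 126], [161, 166, 167]]
```

```bash
cat > fit.py <<'E'
from h import *
from scipy.optimize import least_squares
th=np.linspace(0,2*np.pi,60,endpoint=False)
def cyl(x,y,z,yaw,L,r=.026):  # axis direction +y rotated by yaw
    a=np.array([-np.sin(yaw),np.cos(yaw),0]);b=np.array([np.cos(yaw),np.sin(yaw),0])
    return np.vstack([np.array([x,y,z])+s*a*L/2+r*(np.cos(th)[:,None]*b+np.sin(th)[:,None]*np.array([0,0,1])) for s in(-1,1)])
def bbox(P,c): 
    u=np.array([proj("wrist",p,c) for p in P]);return np.r_[u.min(0),u.max(0)]
E
python3 - <<'E'
from fit import *
import pickle
c=pickle.load(open("w2c.pkl","rb"))
for u,v in((254.75,264.5),(254.55,272.5),(254.3,280.5),(254.1,288.5),(254.7,252.5)): print("axis",atz("wrist",(u+.0,v),.095,c).round(4))
for r in(298.5,304):print("ring outer top z.108",atz("wrist",(254,r),.108,c).round(4))
print("spindle top at ring",atz("wrist",(254,304.5),.102,c).round(4))
# model check: ring outer face bbox
# rack fit from w2 (current pose) and w1
im=cv2.imread("pics/w1.png");hsv=cv2.cvtColor(im,cv2.COLOR_BGR2HSV)
s=bot.state()
cw=dict(get_calibration("wrist"))
R=np.array(c["R"]);t=np.array(c["t"]);C=-R.T@t
# w1 camera = same orientation (within 0.06deg), shifted by tcp delta
d=np.array([0.45923995,0.1717045,0.2802175])-np.array([0.44679347,-0.03346391,0.26028116])
a=np.radians(-0.05);c1=dict(c);c1["t"]=-R@(C+d)
H,S,V=cv2.split(hsv)
win=lambda m,x0,x1,y0,y1:(lambda k:(k.__setitem__((slice(y0,y1),slice(x0,x1)),m[y0:y1,x0:x1]),k)[1])(np.zeros_like(m))
mo=win((H<20)&(S>170)&(V>90),245,295,195,235);mc=win((H>100)&(H<130)&(S>100),235,295,140,200);md=win((V<110)&(S<60),230,290,106,134)
ob=[]
for n,m in(("o",mo),("c",mc),("d",md)):
    k,l,st,_=cv2.connectedComponentsWithStats(m.astype(np.uint8));i=1+st[1:,4].argmax();b=st[i,:4];b=np.array([b[0]-.5,b[1]-.5,b[0]+b[2]-.5,b[1]+b[3]-.5]);print(n,b);ob.append(b)
def res(p):
    x,y,w=p;o=[]
    for k,L,b in((-1,.02,ob[0]),(0,.044,ob[1]),(1,.02,ob[2])):
        e=bbox(cyl(x-.063*k*np.sin(w),y+.063*k*np.cos(w),.044,w,L),c1)-b;o+=list(e)
    return np.array(o)
f=least_squares(res,[.472,.16,.1],loss="soft_l1");print(f.x,np.degrees(f.x[2]),f.fun.round(1).tolist())
E
```

```text
axis [ 0.4454 -0.1386  0.095 ]
axis [ 0.4451 -0.15    0.095 ]
axis [ 0.4447 -0.1618  0.095 ]
axis [ 0.4444 -0.1742  0.095 ]
axis [ 0.4454 -0.1221  0.095 ]
ring outer top z.108 [ 0.4443 -0.1797  0.108 ]
ring outer top z.108 [ 0.4442 -0.1886  0.108 ]
spindle top at ring [ 0.4441 -0.1945  0.102 ]
o [257.5 211.5 285.5 229.5]
c [243.5 150.5 285.5 192.5]
d [237.5 110.5 280.5 131.5]
[0.47006795 0.16205804 0.09057463] 5.189544116954267 [-9.4, -10.1, 2.3, 1.1, -1.5, -1.5, 0.1, 0.5, 0.2, 0.2, 0.8, 0.4]
```

Run:
```python
from fit import *
import pickle
c=pickle.load(open("w2c.pkl","rb"));g=cv2.imread("pics/w2.png").astype(float).mean(2)
P=[]
for col in list(range(226,246,2))+list(range(264,284,2)):
    p=g[266:284,col-1:col+2].mean(1);h=(p[:3].mean()+p[-3:].mean())/2
    i=np.where(p<h)[0][0];r=266+i-1+(p[i-1]-h)/(p[i-1]-p[i]);P.append(atz("wrist",(col,r),.005,c)[:2])
P=np.array(P);k=np.polyfit(P[:,0],P[:,1],1);print("front edge yaw deg",np.degrees(np.arctan(k[0])),np.std(np.polyval(k,P[:,0])-P[:,1]),"y mid",P[:,1].mean(),P[:,0].min(),P[:,0].max())
# plate side edges / housing: row 277 dark extents
for r in(276,278,280):
    p=g[r,210:300];d=np.where(p<80)[0]+210;print(r,d.min(),d.max(),atz("wrist",((d.min()+d.max())/2,r),.005,c).round(4))
R=np.array(c["R"]);C=-R.T@np.array(c["t"]);c1=dict(c)
c1["t"]=-R@(C+np.array([0.45923995,0.1717045,0.2802175])-np.array([0.44679347,-0.03346391,0.26028116]))
ob=[[250.2,202,289.8,231],[243.5,150.5,285.5,192.5],[237.5,110.5,280.5,131.5]]
def res(p):
    x,y,w=p
    return np.concatenate([bbox(cyl(x-.063*k*np.sin(w),y+.063*k*np.cos(w),.044,w,L),c1)-b for k,L,b in((-1,.02,ob[0]),(0,.044,ob[1]),(1,.02,ob[2]))])
f=least_squares(res,[.472,.16,.1],loss="soft_l1");x,y,w=f.x;print(f.x,np.degrees(w),f.fun.round(1).tolist())
for k in(-1,0,1):print(k,x-.063*k*np.sin(w),y+.063*k*np.cos(w))
```

```text
front edge yaw deg -1.6625098805376144 0.00014931185574753689 y mid -0.212435609427971 0.40002706728428955 0.4873563122227176
276 222 285 [ 0.4429 -0.2175  0.005 ]
278 222 285 [ 0.4428 -0.2213  0.005 ]
280 222 285 [ 0.4428 -0.2252  0.005 ]
[0.47111855 0.16182102 0.11081128] 6.349018466931142 [-0.5, -0.6, -0.2, -0.3, -1.0, -1.5, 1.2, 0.8, -0.1, 0.1, 0.8, 1.0]
-1 0.47808538219844804 0.09920741301443967
0 0.47111855001298963 0.161821015764159
1 0.46415171782753123 0.22443461851387833
```

Emit:
{"api": "servo_tool", "payload": {
  "moves": [100,60,4,20,0,0,-3.3,100,120,8,40,0,0,-6.6,100,180,12,60,0,0,-6.6,100,235,15,100,0,0,-6.6,100,258,16,140,0,0,-6.6,100,258,16,170,0,0,-6.6,100,258,16,170,0,0,-6.6,100,258,16,170,0,0,-6.6]
}}

```text
clock: 5.45
tcp_pos: [0.4653, 0.2234, 0.0914]
ee_rot: [[-0.108, 0.994, 0.001], [0.994, 0.108, 0.0], [0.0, 0.001, -1.0]]
force: [0.3, -0.0, -0.6]
gripper_width: 0.0853
grasp_force: 0.0
```

Run:
```python
from fit import *
s=bot.state();print(s["tcp_pos"],np.round(s["ee_rot"],3).tolist())
im=snapshot("wrist");c=get_calibration("wrist");cv2.imwrite("pics/w3.png",im)
print(spotter.recognise("wrist","dark_wheel")[:2],bbox(cyl(.4642,.2244,.044,.1108,.02),c))
cv2.imwrite("pics/w3b.png",cv2.resize(im,(800,600)))
```

```text
[0.46525949 0.22339363 0.09144415] [[-0.108, 0.994, 0.001], [0.994, 0.108, 0.0], [0.0, 0.001, -1.0]]
[{'extent': [212.4, 197.2, 82.3, 54.2], 'p': 0.7}] [213.52787687 197.31702593 293.48292202 257.76683947]
```

View pics/w3b.png

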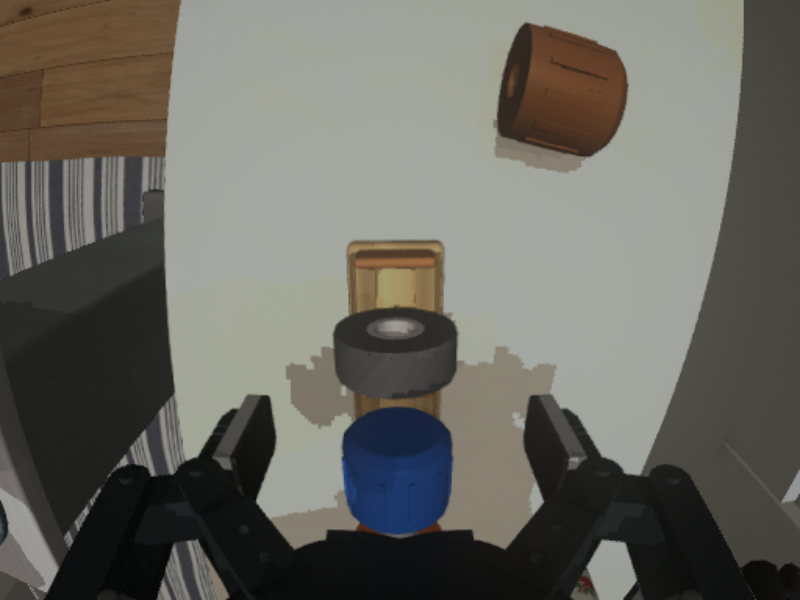

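The dark wheel at (396,350) in the 800 px view matches the model to about a pixel, and the cap's closed end faces +y. I'll descend and grip.

Emit:
{"api": "servo_tool", "payload": {
  "moves": [100,1,-1,30,0,0,0,100,1,-1,54,0,0,0,100,1,-1,54,0,0,0,100,1,-1,54,0,0,0,30,1,-1,54,0,0,0,30,1,-1,54,0,0,0,30,1,-1,54,0,0,0,30,1,-1,54,0,0,0,30,1,-1,54,0,0,0,30,1,-1,54,0,0,0],
  "grip_force": 40
}}

```text
clock: 6.8
tcp_pos: [0.4635, 0.2245, 0.0374]
ee_rot: [[-0.109, 0.994, 0.001], [0.994, 0.109, 0.001], [0.001, 0.001, -1.0]]
force: [-2.5, -0.3, 7.2]
gripper_width: 0.0514
grasp_force: 41.6
```

Emit:
{"api": "servo_tool", "payload": {
  "moves": [30,0,0,-50,0,0,0,30,0,0,-94,0,0,0,30,-60,-10,-94,0,0,2,30,-120,-20,-94,0,0,4,30,-180,-30,-94,0,0,6,30,-240,-40,-94,0,0,7.9,30,-286,-48,-75,0,0,7.9,30,-286,-48,-53,0,0,7.9,30,-286,-48,-53,0,0,7.9,30,-286,-48,-53,0,0,7.9,30,-286,-48,-53,0,0,7.9]
}}

```text
clock: 8.18
tcp_pos: [0.4475, -0.0648, 0.0902]
ee_rot: [[0.028, 1.0, 0.002], [1.0, -0.028, -0.0], [-0.0, 0.002, -1.0]]
force: [-0.3, 0.3, -1.3]
gripper_width: 0.0513
grasp_force: 43.1
```

Run:
```python
from fit import *
s=bot.state();print(s["clock"],s["tcp_pos"],np.round(s["ee_rot"],4).tolist(),s["force"],s["wrist_torque"],s["gripper_width"])
im=snapshot("wrist");c=get_calibration("wrist");cv2.imwrite("pics/w4.png",im)
t=s["tcp_pos"]
print(spotter.recognise("wrist","dark_wheel")[:2],bbox(cyl(t[0],t[1],t[2]+.0066,-.0288,.02),c))
y=-.122;print("tip px",proj("wrist",(.4459,-.122,.095),c))
sc=snapshot("scene");cv2.imwrite("pics/s4.png",sc);si=snapshot("side")
a=cv2.resize(im[150:384,130:380],None,fx=1.6,fy=1.6);b=cv2.resize(sc[180:280,200:320],(480,400),interpolation=cv2.INTER_CUBIC)
h=400;a=cv2.resize(a,(int(a.shape[1]*h/a.shape[0]),h))[:, :]
o=np.hstack([a,b]);o=cv2.resize(o,(800,int(o.shape[0]*800/o.shape[1])));cv2.imwrite("pics/w4b.png",o)
```

```text
8.175 [ 0.44747351 -0.0647983   0.09021213] [[0.028, 0.9996, 0.0016], [0.9996, -0.028, -0.0004], [-0.0003, 0.0016, -1.0]] [-0.32466395  0.27462792 -1.28862275] [-0.02888393  0.02664915  0.03513219] 0.05128135501936577
[{'extent': [203.1, 232.2, 109.2, 83.8], 'p': 0.78}] [202.44861228 231.30506689 309.77701114 321.75410021]
tip px [255.91986634 345.36587877]
```

View pics/w4b.png

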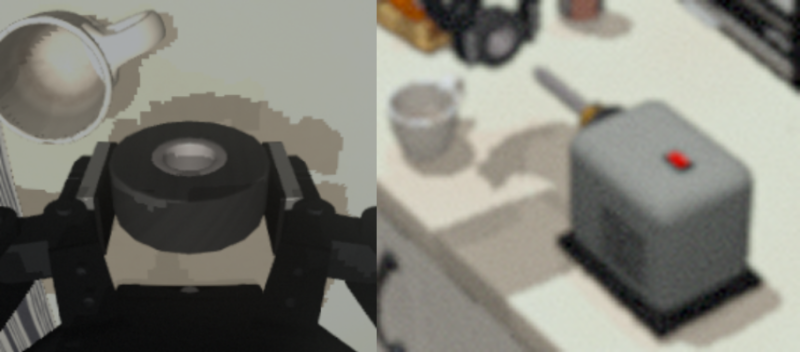

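Emit:
{"api": "servo_tool", "payload": {
  "moves": [30,-30,0,1.5,0,0,0,30,-44,0,1.5,0,0,0,30,-46,0,1.5,0,0,0,30,-48,0,1.5,0,0,0,30,-50,0,1.5,0,0,0,30,-50,0,1.5,0,0,0]
}}

```text
clock: 9.12
tcp_pos: [0.4452, -0.1149, 0.0878]
ee_rot: [[0.029, 1.0, 0.0], [1.0, -0.029, 0.0], [0.0, 0.0, -1.0]]
force: [-0.4, 0.3, -2.0]
gripper_width: 0.0513
grasp_force: 43.1
```

Emit:
{"api": "servo_tool", "payload": {
  "moves": [30,-2,0.9,-0.5,0,0,0,30,-4,0.9,-0.5,0,0,0,30,-6,0.9,-0.5,0,0,0,30,-6,0.9,-0.5,0,0,0]
}}

```text
clock: 9.62
tcp_pos: [0.4457, -0.1209, 0.0881]
ee_rot: [[0.029, 1.0, -0.0], [1.0, -0.029, 0.001], [0.001, -0.0, -1.0]]
force: [1.1, 2.4, -3.1]
gripper_width: 0.0514
grasp_force: 43.1
```

Emit:
{"api": "servo_tool", "payload": {
  "moves": [30,-2,0.4,0,0,0,0,30,-4,0.4,0,0,0,0,30,-7,0.4,0,0,0,0,30,-10,0.4,0,0,0,0,30,-10,0.4,0,0,0,0]
}}

```text
clock: 10.25
tcp_pos: [0.446, -0.1322, 0.0883]
ee_rot: [[0.03, 1.0, -0.0], [1.0, -0.03, -0.002], [-0.002, -0.0, -1.0]]
force: [-0.3, -1.0, -3.4]
gripper_width: 0.051
grasp_force: 43.0
```

Emit:
{"api": "servo_tool", "payload": {
  "moves": [30,-4,0,0,0,0,0,30,-8,0,0,0,0,0,30,-12,0,0,0,0,0,30,-16,0,0,0,0,0,30,-20,0,0,0,0,0,30,-24,0,0,0,0,0,30,-28,0,0,0,0,0,30,-32,0,0,0,0,0,30,-35,0,0,0,0,0,30,-35,0,0,0,0,0]
}}

```text
clock: 11.5
tcp_pos: [0.445, -0.1664, 0.0883]
ee_rot: [[0.03, 1.0, 0.0], [1.0, -0.03, 0.0], [0.0, 0.0, -1.0]]
force: [0.3, -0.8, -1.0]
gripper_width: 0.0511
grasp_force: 43.1
```

Clean so far. Now I'll feel for the ring in 1.5 mm rows.

Emit:
{"api": "servo_tool", "payload": {
  "moves": [30,-2,0,0,0,0,0,30,-4,0,0,0,0,0,30,-6,0,0,0,0,0,30,-7.5,0,0,0,0,0,30,-9,0,0,0,0,0,30,-10,0,0,0,0,0]
}}

```text
clock: 12.25
tcp_pos: [0.4447, -0.1763, 0.0883]
ee_rot: [[0.029, 1.0, 0.0], [1.0, -0.029, 0.0], [0.0, 0.0, -1.0]]
force: [0.4, 1.3, -1.7]
gripper_width: 0.0509
grasp_force: 43.1
```

Emit:
{"api": "servo_tool", "payload": {
  "moves": [30,-1,0,0,0,0,0,30,-2,0,0,0,0,0,30,-3,0,0,0,0,0,30,-4,0,0,0,0,0,30,-4,0,0,0,0,0]
}}

```text
clock: 12.88
tcp_pos: [0.4446, -0.1803, 0.0883]
ee_rot: [[0.03, 1.0, 0.0], [1.0, -0.03, 0.0], [0.0, 0.0, -1.0]]
force: [0.2, -0.3, -1.6]
gripper_width: 0.0512
grasp_force: 43.1
```

Emit:
{"api": "servo_tool", "payload": {
  "moves": [30,-1,0,0,0,0,0,30,-2,0,0,0,0,0,30,-3,0,0,0,0,0,30,-3,0,0,0,0,0]
}}

```text
clock: 13.38
tcp_pos: [0.4445, -0.1833, 0.0883]
ee_rot: [[0.03, 1.0, 0.0], [1.0, -0.03, 0.0], [0.0, 0.0, -1.0]]
force: [0.2, -0.1, -1.8]
gripper_width: 0.0509
grasp_force: 43.1
```

Emit:
{"api": "servo_tool", "payload": {
  "moves": [30,-1,0,0,0,0,0,30,-2,0,0,0,0,0,30,-3,0,0,0,0,0,30,-3,0,0,0,0,0]
}}

```text
clock: 13.88
tcp_pos: [0.4444, -0.1843, 0.0882]
ee_rot: [[0.029, 1.0, 0.001], [1.0, -0.029, 0.004], [0.004, 0.001, -1.0]]
force: [1.2, 7.7, 1.5]
gripper_width: 0.0511
grasp_force: 43.5
```

Emit:
{"api": "servo_tool", "payload": {
  "moves": [30,-1.5,0,0,0,0,0,30,-1.5,0,0.8,0,0,0,60,-1.5,0,0.8,0,0,0,100,-1.5,0,0.8,0,0,0,100,-1.5,0,0.8,0,0,0,100,-1.5,0,0.8,0,0,0,100,-1.5,0,0.8,0,0,0,100,-1.5,0,-40,0,0,0,100,-1.5,0,-100,0,0,0,100,50,0,-130,0,0,0,100,100,0,-130,0,0,0,100,100,0,-130,0,0,0]
}}

```text
clock: 15.38
tcp_pos: [0.4473, -0.084, 0.2189]
ee_rot: [[0.025, 1.0, 0.001], [1.0, -0.025, 0.0], [0.0, 0.001, -1.0]]
force: [0.1, -1.0, 0.0]
gripper_width: 0.0853
grasp_force: 0.0
```

Run:
```python
from fit import *
s=bot.state();print(s["clock"],s["tcp_pos"],s["qpos"],np.round(s["ee_rot"],4).tolist())
im=snapshot("wrist");c=get_calibration("wrist");cv2.imwrite("pics/w5.png",im)
cv2.imwrite("pics/w5b.png",cv2.resize(im[0:360,180:380],(440,600*440//440)) )
print(spotter.recognise("wrist","dark_wheel")[:2]);print("tip",proj("wrist",(.4459,-.122,.095),c))
for z in(.0935,.095):print(bbox(cyl(.4443,-.1843,z,-.0288,.02),c).round(1))
print(spotter.recognise("wrist","orange_wheel")[:2],bbox(cyl(.4781,.0992,.044,.1108,.02),c).round(1))
```

```text
15.375 [ 0.44727853 -0.08397246  0.21885584] [-1.86456813e+01  8.29606766e+00 -1.66314975e+01  6.50355389e+01
  2.61000979e-02  7.27794921e+01] [[0.0249, 0.9997, 0.0008], [0.9997, -0.0249, 0.0002], [0.0002, 0.0007, -1.0]]
[{'extent': [228.8, 264.2, 53.6, 36.4], 'p': 0.71}]
tip [255.16824273 227.06968538]
[230.  259.  280.5 302.9]
[229.9 259.7 280.6 303.9]
[{'extent': [259.7, 0.2, 48.4, 17.6], 'p': 0.82}] [254.5 -16.5 308.2  16.6]
```

View pics/w5b.png

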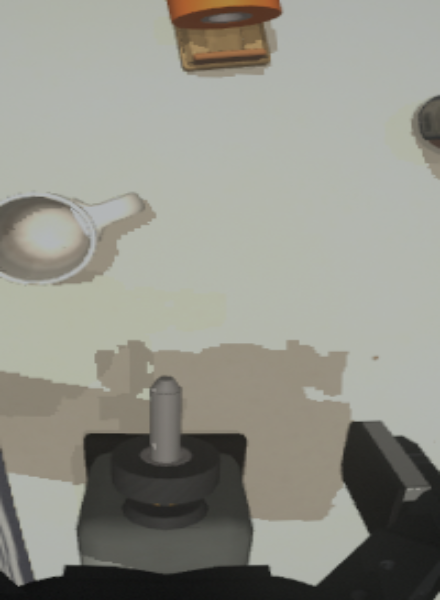

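The wrist view shows the dark wheel square against the ring. Next is the orange wheel.

Emit:
{"api": "servo_tool", "payload": {
  "moves": [100,45,6,10,0,0,-4,100,95,13,40,0,0,-8,100,145,20,70,0,0,-8,100,185.5,25.5,110,0,0,-8,100,185.5,25.5,128,0,0,-8,100,185.5,25.5,128,0,0,-8,100,185.5,25.5,128,0,0,-8]
}}

```text
clock: 16.4
tcp_pos: [0.4791, 0.0973, 0.0908]
ee_rot: [[-0.108, 0.994, 0.001], [0.994, 0.108, -0.0], [-0.0, 0.001, -1.0]]
force: [-0.3, -0.1, -0.6]
gripper_width: 0.0853
grasp_force: 0.0
```

Run:
```python
from fit import *
s=bot.state();print(s["tcp_pos"],np.round(s["ee_rot"],4).tolist())
im=snapshot("wrist");c=get_calibration("wrist")
print(spotter.recognise("wrist","orange_wheel")[:2],bbox(cyl(.4781,.0992,.044,.1108,.02),c).round(1))
```

```text
[0.47909544 0.09733489 0.09084064] [[-0.108, 0.9941, 0.0008], [0.9941, 0.108, -0.0001], [-0.0001, 0.0008, -1.0]]
[{'extent': [214.8, 197.7, 80.6, 56.9], 'p': 0.71}] [214.1 196.5 294.4 257.2]
```

Emit:
{"api": "servo_tool", "payload": {
  "moves": [100,3.4,-0.4,30,0,0,0,100,3.4,-0.4,54,0,0,0,100,3.4,-0.4,54,0,0,0,100,3.4,-0.4,54,0,0,0,30,3.4,-0.4,54,0,0,0,30,3.4,-0.4,54,0,0,0,30,3.4,-0.4,54,0,0,0,30,3.4,-0.4,54,0,0,0,30,3.4,-0.4,54,0,0,0,30,3.4,-0.4,54,0,0,0],
  "grip_force": 40
}}

```text
clock: 17.75
tcp_pos: [0.4781, 0.1018, 0.0374]
ee_rot: [[-0.11, 0.994, 0.001], [0.994, 0.11, -0.0], [-0.0, 0.001, -1.0]]
force: [-1.3, 0.0, 6.3]
gripper_width: 0.0513
grasp_force: 41.6
```

Emit:
{"api": "servo_tool", "payload": {
  "moves": [30,0,0,-50,0,0,0,30,-10,-3,-85,0,0,1,30,-60,-16,-90,0,0,4,30,-110,-30,-80,0,0,6,30,-150,-41,-65,0,0,8,30,-180,-49,-51.5,0,0,8,30,-194,-53,-51.5,0,0,8,30,-194,-53,-51.5,0,0,8,30,-194,-53,-51.5,0,0,8,30,-194,-53,-51.5,0,0,8]
}}

```text
clock: 19.0
tcp_pos: [0.4466, -0.096, 0.0882]
ee_rot: [[0.028, 1.0, 0.001], [1.0, -0.028, 0.0], [0.0, 0.001, -1.0]]
force: [0.9, -0.2, -2.2]
gripper_width: 0.051
grasp_force: 43.5
```

Emit:
{"api": "servo_tool", "payload": {
  "moves": [30,-8,0.4,0,0,0,0,30,-13,0.4,0,0,0,0,30,-15,0.4,0,0,0,0,30,-17,0.4,0,0,0,0,30,-19,0.4,0,0,0,0,30,-19,0.4,0,0,0,0]
}}

```text
clock: 19.75
tcp_pos: [0.446, -0.116, 0.0878]
ee_rot: [[0.03, 1.0, 0.0], [1.0, -0.03, 0.0], [0.0, 0.0, -1.0]]
force: [0.5, -0.2, -1.8]
gripper_width: 0.0514
grasp_force: 43.5
```

Emit:
{"api": "servo_tool", "payload": {
  "moves": [30,-2,0.4,-0.4,0,0,0,30,-4,0.4,-0.4,0,0,0,30,-6,0.4,-0.4,0,0,0,30,-8,0.4,-0.4,0,0,0,30,-10,0.4,-0.4,0,0,0,30,-13,0.4,-0.4,0,0,0,30,-16,0.4,-0.4,0,0,0,30,-16,0.4,-0.4,0,0,0]
}}

```text
clock: 20.75
tcp_pos: [0.446, -0.1328, 0.0882]
ee_rot: [[0.03, 1.0, -0.0], [1.0, -0.03, -0.001], [-0.001, -0.0, -1.0]]
force: [-0.8, -2.2, -4.0]
gripper_width: 0.051
grasp_force: 43.3
```

Emit:
{"api": "servo_tool", "payload": {
  "moves": [30,-4,0,0,0,0,0,30,-8,0,0,0,0,0,30,-12,0,0,0,0,0,30,-16,0,0,0,0,0,30,-19,0,0,0,0,0,30,-22,0,0,0,0,0,30,-23,0,0,0,0,0,30,-23,0,0,0,0,0]
}}

```text
clock: 21.75
tcp_pos: [0.4453, -0.1549, 0.0882]
ee_rot: [[0.029, 1.0, 0.0], [1.0, -0.029, 0.0], [0.0, 0.0, -1.0]]
force: [0.6, 0.7, -1.8]
gripper_width: 0.0512
grasp_force: 43.4
```

Emit:
{"api": "servo_tool", "payload": {
  "moves": [30,-1,0,0,0,0,0,30,-2,0,0,0,0,0,30,-3,0,0,0,0,0,30,-4,0,0,0,0,0,30,-4,0,0,0,0,0]
}}

```text
clock: 22.38
tcp_pos: [0.4452, -0.159, 0.0882]
ee_rot: [[0.03, 1.0, 0.0], [1.0, -0.03, 0.0], [0.0, 0.0, -1.0]]
force: [-1.1, 0.3, -2.3]
gripper_width: 0.0513
grasp_force: 43.4
```

Emit:
{"api": "servo_tool", "payload": {
  "moves": [30,-1,0,0,0,0,0,30,-2,0,0,0,0,0,30,-3,0,0,0,0,0,30,-3.5,0,0,0,0,0,30,-3.5,0,0,0,0,0]
}}

```text
clock: 23.0
tcp_pos: [0.4451, -0.1616, 0.0881]
ee_rot: [[0.029, 1.0, 0.0], [1.0, -0.029, 0.002], [0.002, 0.0, -1.0]]
force: [1.0, 5.5, -0.0]
gripper_width: 0.0512
grasp_force: 44.8
```

Emit:
{"api": "servo_tool", "payload": {
  "moves": [30,-0.7,0,0,0,0,0,30,-0.7,0,0,0,0,0,30,1,0,0.8,0,0,0,60,1,0,0.8,0,0,0,100,1,0,0.8,0,0,0,100,1,0,0.8,0,0,0,100,1,0,0.8,0,0,0,100,1,0,0.8,0,0,0,100,1,0,-40,0,0,0,100,1,0,-100,0,0,0,100,50,0,-130,0,0,0,100,80,0,-130,0,0,0]
}}

```text
clock: 24.5
tcp_pos: [0.4494, -0.082, 0.2213]
ee_rot: [[0.03, 1.0, 0.006], [1.0, -0.03, -0.002], [-0.001, 0.006, -1.0]]
force: [1.0, 0.1, 0.0]
gripper_width: 0.0849
grasp_force: 0.0
```

Run:
```python
from fit import *
s=bot.state();print(s["clock"],s["tcp_pos"],np.round(s["ee_rot"],4).tolist())
im=snapshot("wrist");c=get_calibration("wrist");cv2.imwrite("pics/w6.png",im)
cv2.imwrite("pics/w6b.png",cv2.resize(im[0:360,180:380],(440,600)) )
print(spotter.recognise("wrist","cap")[:2],bbox(cyl(.4711,.1618,.044,.1108,.044),c).round(1))
print(spotter.recognise("wrist","orange_wheel")[:2],bbox(cyl(.4449,-.1642,.0935,-.0288,.02),c).round(1))
```

```text
24.5 [ 0.44937713 -0.08201003  0.22134261] [[0.0295, 0.9995, 0.0061], [0.9996, -0.0295, -0.0017], [-0.0015, 0.0061, -1.0]]
[] [243.7 -72.  299.3 -17.9]
[{'extent': [227.4, 245.3, 50.3, 42.5], 'p': 0.83}, {'extent': [212.1, 227.1, 81.5, 121.1], 'p': 0.3}] [228.7 248.2 280.  291.9]
```

View pics/w6b.png

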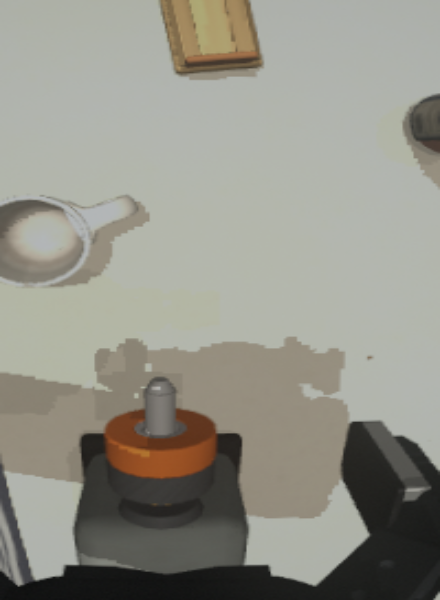

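The wrist view shows the orange wheel at (160,440) flush against the dark one, with the spindle tip at (160,383). Now the cap.

Emit:
{"api": "servo_tool", "payload": {
  "moves": [100,50,3,20,0,0,-4,100,105,7,50,0,0,-8,100,160,11,80,0,0,-8,100,215,14,100,0,0,-8,100,244.5,16.4,118,0,0,-8,100,244.5,16.4,118,0,0,-8,100,244.5,16.4,118,0,0,-8,100,244.5,16.4,118,0,0,-8]
}}

```text
clock: 25.65
tcp_pos: [0.4717, 0.1602, 0.1008]
ee_rot: [[-0.108, 0.994, 0.001], [0.994, 0.108, -0.0], [-0.0, 0.001, -1.0]]
force: [-0.2, -0.6, 0.3]
gripper_width: 0.0856
grasp_force: 0.0
```

Run:
```python
from fit import *
s=bot.state();print(s["tcp_pos"],np.round(s["ee_rot"],4).tolist())
im=snapshot("wrist");c=get_calibration("wrist")
print(spotter.recognise("wrist","cap")[:2],bbox(cyl(.4711,.1618,.044,.1108,.044),c).round(1))
```

```text
[0.47165727 0.16017981 0.10084707] [[-0.1078, 0.9942, 0.0011], [0.9942, 0.1078, -0.0001], [-0.0002, 0.0011, -1.0]]
[{'extent': [314.9, 0.0, 71.5, 18.3], 'p': 0.85}, {'extent': [213.3, 178.8, 83.0, 85.2], 'p': 0.63}] [216.2 177.6 294.5 265.8]
```

Emit:
{"api": "servo_tool", "payload": {
  "moves": [100,2,-0.4,40,0,0,0,100,2,-0.4,64,0,0,0,100,2,-0.4,64,0,0,0,100,2,-0.4,64,0,0,0,30,2,-0.4,64,0,0,0,30,2,-0.4,64,0,0,0,30,2,-0.4,64,0,0,0,30,2,-0.4,64,0,0,0,30,2,-0.4,64,0,0,0,30,2,-0.4,64,0,0,0],
  "grip_force": 50
}}

```text
clock: 27.0
tcp_pos: [0.4707, 0.1636, 0.0374]
ee_rot: [[-0.11, 0.994, 0.001], [0.994, 0.11, 0.0], [0.0, 0.001, -1.0]]
force: [-2.5, -1.2, 6.2]
gripper_width: 0.051
grasp_force: 52.3
```

Emit:
{"api": "servo_tool", "payload": {
  "moves": [30,0,0,-50,0,0,0,30,-10,-2,-80,0,0,1,30,-60,-12,-85,0,0,3,30,-110,-22,-85,0,0,5,30,-160,-33,-80,0,0,7,30,-210,-43,-60,0,0,8,30,-244.5,-50.2,-51.5,0,0,8,30,-244.5,-50.2,-51.5,0,0,8,30,-244.5,-50.2,-51.5,0,0,8,30,-244.5,-50.2,-51.5,0,0,8]
}}

```text
clock: 28.25
tcp_pos: [0.4477, -0.0842, 0.0881]
ee_rot: [[0.028, 1.0, 0.001], [1.0, -0.028, 0.0], [0.0, 0.001, -1.0]]
force: [1.0, -0.2, -1.0]
gripper_width: 0.0511
grasp_force: 53.1
```

Emit:
{"api": "servo_tool", "payload": {
  "moves": [30,-8,0,-0.2,0,0,0,30,-13,0,-0.2,0,0,0,30,-15,0,-0.2,0,0,0,30,-17,0,-0.2,0,0,0,30,-19,0,-0.2,0,0,0,30,-19,0,-0.2,0,0,0]
}}

```text
clock: 29.0
tcp_pos: [0.4468, -0.1042, 0.0879]
ee_rot: [[0.03, 1.0, 0.0], [1.0, -0.03, 0.0], [0.0, 0.0, -1.0]]
force: [0.1, 0.3, -1.5]
gripper_width: 0.0511
grasp_force: 53.1
```

Emit:
{"api": "servo_tool", "payload": {
  "moves": [30,-2,0,-0.3,0,0,0,30,-4,0,-0.3,0,0,0,30,-6,0,-0.3,0,0,0,30,-8,0,-0.3,0,0,0,30,-10,0,-0.3,0,0,0,30,-13,0,-0.3,0,0,0,30,-16,0,-0.3,0,0,0,30,-19,0,-0.3,0,0,0,30,-21,0,-0.3,0,0,0,30,-21,0,-0.3,0,0,0]
}}

```text
clock: 30.25
tcp_pos: [0.4463, -0.1257, 0.0883]
ee_rot: [[0.03, 1.0, 0.0], [1.0, -0.03, -0.001], [-0.001, 0.0, -1.0]]
force: [-0.8, -0.9, -3.6]
gripper_width: 0.0508
grasp_force: 52.9
```

Emit:
{"api": "servo_tool", "payload": {
  "moves": [30,-1,0,0,0,0,0,30,-2,0,0,0,0,0,30,-3,0,0,0,0,0,30,-4,0,0,0,0,0,30,-5,0,0,0,0,0,30,-5,0,0,0,0,0]
}}

```text
clock: 31.0
tcp_pos: [0.4461, -0.1304, 0.0882]
ee_rot: [[0.03, 1.0, -0.0], [1.0, -0.03, -0.0], [-0.0, -0.0, -1.0]]
force: [0.1, -0.4, -3.8]
gripper_width: 0.0508
grasp_force: 52.9
```

Emit:
{"api": "servo_tool", "payload": {
  "moves": [30,-1,0,0,0,0,0,30,-2,0,0,0,0,0,30,-2.5,0,0,0,0,0,30,-2.5,0,0,0,0,0]
}}

```text
clock: 31.5
tcp_pos: [0.446, -0.1306, 0.0882]
ee_rot: [[0.028, 1.0, 0.001], [1.0, -0.028, 0.005], [0.005, 0.001, -1.0]]
force: [0.6, 7.4, -1.6]
gripper_width: 0.0512
grasp_force: 53.2
```

Emit:
{"api": "servo_tool", "payload": {
  "moves": [30,-0.6,0,0,0,0,0,30,-1.2,0,0,0,0,0,30,-1.2,0,0,0,0,0]
}}

```text
clock: 31.88
tcp_pos: [0.446, -0.1306, 0.0882]
ee_rot: [[0.028, 1.0, 0.001], [1.0, -0.028, 0.007], [0.007, 0.001, -1.0]]
force: [1.4, 12.1, 0.5]
gripper_width: 0.0513
grasp_force: 53.3
```

Emit:
{"api": "servo_tool", "payload": {
  "moves": [30,-0.4,0,0,0,0,0,30,-0.4,0,0,0,0,0,30,-0.4,0,0,0,0,0,30,-0.4,0,0,0,0,0]
}}

```text
clock: 32.38
tcp_pos: [0.446, -0.1307, 0.0882]
ee_rot: [[0.028, 1.0, 0.001], [1.0, -0.028, 0.008], [0.008, 0.001, -1.0]]
force: [1.9, 13.1, 1.2]
gripper_width: 0.0513
grasp_force: 53.4
```

Emit:
{"api": "servo_tool", "payload": {
  "moves": [30,1.5,0,0,0,0,0,30,3,0,0.8,0,0,0,30,3,0,0.8,0,0,0,60,3,0,0.8,0,0,0,100,3,0,0.8,0,0,0,100,3,0,0.8,0,0,0,100,3,0,0.8,0,0,0,100,3,0,0.8,0,0,0,100,3,0,-40,0,0,0,100,3,0,-100,0,0,0,100,50,0,-130,0,0,0,100,50,0,-130,0,0,0]
}}

```text
clock: 33.88
tcp_pos: [0.4491, -0.0831, 0.221]
ee_rot: [[0.026, 1.0, 0.005], [1.0, -0.026, -0.001], [-0.001, 0.005, -1.0]]
force: [0.7, -0.6, -0.4]
gripper_width: 0.0851
grasp_force: 0.0
```

Run:
```python
from fit import *
s=bot.state();print(s["clock"],s["tcp_pos"],s["force"])
im=snapshot("wrist");c=get_calibration("wrist");cv2.imwrite("pics/w7.png",im)
cv2.imwrite("pics/w7b.png",cv2.resize(im[100:360,150:370],(508,600)) )
print(spotter.recognise("wrist","cap")[:2],bbox(cyl(.446,-.1322,.0935,-.0288,.044),c).round(1))
```

```text
33.875 [ 0.44912731 -0.08312817  0.22102203] [ 0.70847052 -0.62379113 -0.39896268]
[{'extent': [225.0, 208.0, 56.9, 61.9], 'p': 0.91}] [226.7 206.  282.  270.6]
```

View pics/w7b.png

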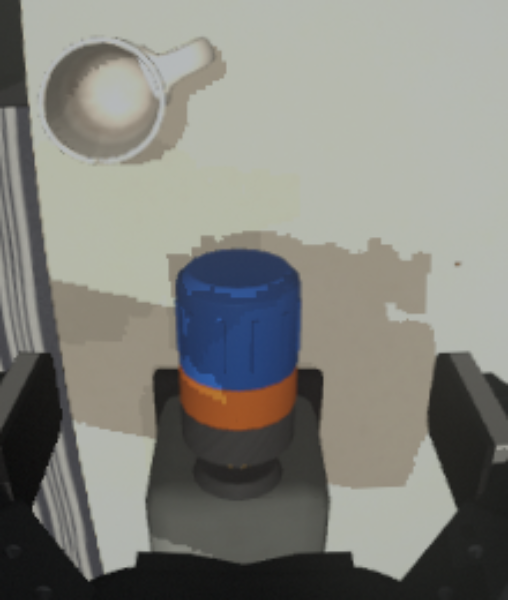

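The picture shows the cap (238,320), orange wheel (240,405) and dark wheel (240,440) stacked with no gaps. The gripper is clear, so I'm handing in.

```bash
python3 -c "
from workcell import ticket
print(ticket.job_done())"
```

```text
the job is handed in; nothing more can be done
None
```

The dark wheel, orange wheel and cap are on the spindle against the stop ring with no visible gaps. The cap got a final push of about 13 N by the wrist force reading. The gripper is clear and the job is handed in; the judge's result was not shown.

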